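# Rebuild the pivot of a rotating model stand

## Robot

A 7-joint arm with a two-finger parallel gripper is mounted at the origin on the work surface. World frame = base frame: x ahead of the robot, y to its left, z up, the work surface at z = 0. Lengths are in m, angles in rad, forces in N, time in s.
With the tool pointing down it reaches from about 0.4 to 0.85 m from the base axis. Payload 4.5 kg.
Tool frame: the origin (TCP) lies at the very end of the fingers, on their centre line; the grasp point (between the pads) lies r.grip_point_offset behind it (r.grip_point_offset is the distance from the TCP to the grasp point, in m); x points along the fingers, y is the direction in which the jaws open and shut, and the axes are right-handed (so a half turn about x gives the same grasp; the last joint's range is limited). The gripper opens to 88 mm and grips with 3 to 60 N. Pads are 18 mm wide; open, the fingers measure 123 mm over their backs; the gripper's body (75 mm by 187 mm) begins 45 mm behind the grasp point.
Start: joints at [-1.253, 0.689, -0.195, 1.565, 0.157, 0.902, -0.215], TCP at [0.175, 0.6, 0.239] pointing down, gripper open.
Joint ranges: [-3.01, 3.01], [-0.46, 2.08], [-1.47, 1.51], [0.13, 2.56], [-1, 4.14], [0.04, 2.09], [-2.66, 2.66]. Speed limits (rad/s): [2.57, 2.57, 3.14, 3.14, 3.14, 3.14, 3.14].

## Interface

Orientations are given as a unit quaternion [w, x, y, z].
In Python, from workcell import r gives the robot as it stands.
- The arm moves only by the tool apply_moves, never from a script. Its argument "steps" is a list of rows, each a list of 7 numbers: the turn, a rotation vector about the tool's x, y, z in rad, then the shift along the tool's x, y, z in m, then the gripper's target within -1 to 1 (shut at 1, half-way at 0, fully open at -1). A call has 1 to 10 rows; each row is the pose to reach, as a shift and turn from the pose commanded when the call began, along the tool's axes at that moment; what a row does not reach only later rows make up. A row lasts 1/10 s, in which the tool goes at most 50 mm and 8.59 degrees, less where a joint would pass 70% of its speed; a pose out of reach is approached as far as the arm can. A call with a gripper value outside its range is refused whole. The fingers move at their own pace and stop on an object; "newtons" is the grip in N (left out, the last holds). Time passes only in rows, so rows that repeat a pose let the fingers close. It gives the time, the measured TCP pose, the force and the opening at its end, in the units of the state.
- r.observe(): the state, without advancing time (a new reading comes with each control period).
- r.snapshot(name): name is "scene" or "top" or "wrist"; returns the picture (400x640x3 uint8, red, green, blue); there is no depth.
- r.camera_info(name): a dict with "K" (3x3 intrinsics, pixels), "extrinsics" (4x4, takes a point from world to camera coordinates). Camera axes: x right, y down, z forward; pixel columns grow to the right and rows downward; lengths in m; the calibration is good to about 2 mm. A picture is of the moment at which its call begins: read the wrist's pose just before it. camera_info takes no time and is no camera call; for the wrist camera it gives the pose at the moment of the call.
- r.close_job(): hands the job in, once; it reports no verdict.
The state is a dict: "clock": time; "q": joint angles; "qd": joint speeds; "effort": joint torques, N m; "ee_pos": TCP position; "orientation": TCP orientation; "ft_force": force on the tool from outside, world axes, zero at the start; "moment": the same for the moment, N m; "gripper_width": finger opening in m.
Only numpy, scipy, OpenCV 4.12 (cv2) and the standard library are available. Lean on these libraries where they do the work, as an engineer would, in place of code of your own. Each camera call takes 0.05 s, during which the arm holds its last target. There are 200 camera calls.

## Task

Put the pivot of the rotating model stand back together so that it is ready for its turntable board: slide the thrust bearing onto the upright spindle and down onto its sprung seat, then the flanged hub with its flange down, then the plain washer that fits the spindle, and press the washer down gently until both spring catches of the spindle snap out over it. Push no harder than the parts need, at most 25 N, let go, and leave everything else on the desk where it is.

Things in the scene. Friction and masses are not known exactly. Their poses are not given: they have to be found in the camera images.
- stand: Base of the rotating model stand, fixed: plywood board 200 x 150 mm, top 20 mm above the desk. Origin: centre of the board at desk level; x along its long side, z up. A 30 mm wide aluminium rail runs along x on top; on it is clamped a steel carriage (62 x 44 mm, top 38 mm above the desk) with the upright spindle, 16 mm in diameter. Do not load the stand with more than 25 N.
- rail_middle (a point): Middle of the rail, on its top face, 32 mm above the desk at the board's centre. The spindle stands on the rail's centre line (the stand's y = 0) but is clamped anywhere up to 18 mm to either side of this point along the stand's x; that offset is not measured: find it by feel or by eye.
- nose_level (a point): Point over the board's centre at the height of the spindle's top, 101 mm above the desk. The nose is chamfered: flat top 13 mm across, full 16 mm diameter 1.5 mm lower. (Not on the spindle: see rail_middle.)
- catch_level (a point): Point over the board's centre, 83 mm above the desk, level with the flat undersides of the two spring catches, which stick 4 mm out of the spindle to the stand's +y and -y; their upper sides slope from 86 to 97 mm. Each part is pushed down past them with 2 to 6 N; they give way inwards and spring out above it.
- seat_level (a point): Point over the board's centre, 52 mm above the desk, level with the top of the sprung seat (34 mm across) round the spindle's foot. It gives 4.5 mm: 4 N to start, 10 N at the stop. The three parts stack 33 mm high, so the washer goes under the catches only with the seat down over 2 mm; the spring then holds the stack up against the catches.
- bearing: Thrust ball bearing, steel ring 38 mm outside, bore 18 mm, 12 mm high, two races with balls between, 90 g. Lies flat. Origin: centre of its underside, z up. Goes on first.
- hub: Aluminium flanged hub, bore 18 mm, 16 mm high, 100 g: flange 70 mm across and 5 mm thick below, neck 30 mm across and 11 mm high above (grip it by the neck). Stands flange down. Origin: centre of its underside, z up. Goes on second.
- washer: Plain steel washer that fits the spindle: 34 mm outside, bore 18 mm, 5 mm thick, 28 g. Lies flat. Origin: centre of its underside, z up. Goes on last.
- catch_left (a joint): Spring catch of the spindle on the stand's +y side: 0 m sprung out, 0.004 m pushed in flush.
- catch_right (a joint): Spring catch of the spindle on the stand's -y side: 0 m sprung out, 0.004 m pushed in flush.
- wide_ring: A dark steel ring that is not part of the job: 46 mm outside, bore 28 mm, 6 mm thick. Leave it. Origin: centre of its underside.
- tape_roll: Roll of masking tape lying flat, 90 mm across, 25 mm high. Leave it. Origin: centre of its underside.
- phone: Phone lying flat, 148 x 72 x 8 mm. Leave it. Origin: centre of its underside, x along its length.
- steel_rule: Steel rule, 300 x 30 x 5 mm. Leave it. Origin: centre of its underside, x along its length.
- massing_model: Small card massing model, 130 x 100 mm, 79 mm high. Leave it. Origin: centre of its underside.
- glue_bottle: White glue bottle, 48 mm across, 130 mm high. Leave it. Origin: centre of its underside.
- pencil_mug: White mug with pencils, 72 mm across, mug 90 mm and pencils about 160 mm high. Leave it. Origin: centre of its underside.
- screw_tin: Low open aluminium tin, 64 mm across, 28 mm high. Leave it. Origin: centre of its underside.
Not all that is in view belongs to the job. Leave any turquoise or yellow look-alike of the hub alone.

How it is judged:
On the way, in this order (a step that is already met when the one before it is completed fails the run):
1. the bearing lies flat on the sprung seat, round the spindle, let go (z of bearing in the frame of stand between 0.0465 and 0.0535 m and y of bearing in the frame of stand between -0.004 and 0.004 m and x of bearing in the frame of stand between -0.026 and 0.026 m and angle between bearing's own z axis and vertical below 0.08 rad and contact force between the fingers and bearing below 0.1 N), for 0.2 s.
2. the hub, flange down, lies on the bearing, let go (z of hub in the frame of stand between 0.0585 and 0.0655 m and y of hub in the frame of stand between -0.004 and 0.004 m and x of hub in the frame of stand between -0.026 and 0.026 m and angle between each of hub, bearing's own z axis and vertical below 0.08 rad and z of bearing in the frame of stand between 0.0465 and 0.0535 m and y of bearing in the frame of stand between -0.004 and 0.004 m and x of bearing in the frame of stand between -0.026 and 0.026 m and contact force between the fingers and hub below 0.1 N), for 0.2 s.
At the end, for the whole second after the job is handed in: Bearing, hub (flange down), washer stacked flat (0.08 rad) round the spindle in this order, centres within 4 mm, held under both catches: catches out within 1.5 mm, undersides 46.5 to 51.8, 58.5 to 63.8 and 74 to 79.2 mm above the desk; at rest (z of bearing in the frame of stand between 0.0465 and 0.0518 m and y of bearing in the frame of stand between -0.004 and 0.004 m and x of bearing in the frame of stand between -0.026 and 0.026 m and angle between each of bearing, hub, washer's own z axis and vertical below 0.08 rad and z of hub in the frame of stand between 0.0585 and 0.0638 m and y of hub in the frame of stand between -0.004 and 0.004 m and x of hub in the frame of stand between -0.026 and 0.026 m and z of washer in the frame of stand between 0.074 and 0.0792 m and y of washer in the frame of stand between -0.004 and 0.004 m and x of washer in the frame of stand between -0.026 and 0.026 m and horizontal distance between each of bearing, washer and hub below 0.004 m and value of joint each of catch_left, catch_right below 0.0015 m and linear speed of each of washer, hub below 0.02 m/s); the robot touches nothing.
It fails at once if the stand is loaded with more than 25 N (contact force between stand and anything else above 25 N).
It fails at once if another thing on the desk is moved by more than 20 mm (distance of any of wide_ring, tape_roll, phone, steel_rule, massing_model, glue_bottle, pencil_mug, screw_tin from where it was at the start of the episode above 0.02 m).
It also fails if it takes over 72 s, if anything falls off the work surface, if the arm or the gripper's body presses on something with over 40 N, if the wrist force passes 120 N, or if a joint passes its speed limit or range.

## Working session

There is one attempt and no reset: what is moved stays moved. The work goes in short steps, Python scripts to look and compute and a tool call to move; the robot and the scene stay as the last step left them, time stands still between calls to the robot, and variables do not carry over. Pictures are saved under pics/ and viewed, about 8 in all and at most 12, crops included, and the job is handed in when it is done.

Besides the shell and the picture viewer there is one more tool, called as name(argument=value, ...) on one line, values as JSON. apply_moves: Moves the arm, as the interface text tells. Its arguments: {"type":"object","properties":{"steps":{"type":"array"},"newtons":{"type":"number"}},"required":["steps"]}

```bash
mkdir -p pics; cat > h.py <<'E'
import numpy as np, cv2
from workcell import r
from scipy.spatial.transform import Rotation as R
def snap(name,f=None):
    info=r.camera_info(name); im=r.snapshot(name)
    if f: cv2.imwrite('pics/'+f,im[:,:,::-1])
    return im,info
def ray(info,uv,z):
    K=np.array(info['K']);E=np.array(info['extrinsics']);Rm=E[:3,:3];c=-Rm.T@E[:3,3]
    d=Rm.T@np.linalg.inv(K)@np.array([uv[0],uv[1],1.]); return c+d*(z-c[2])/d[2]
def proj(info,p):
    K=np.array(info['K']);E=np.array(info['extrinsics']);q=K@(E[:3,:3]@np.array(p)+E[:3,3]);return q[:2]/q[2]
def tool():
    o=r.observe();w,x,y,z=o['orientation'];return np.array(o['ee_pos']),R.from_quat([x,y,z,w])
E
python3 - <<'E'
from h import *
o=r.observe();print(o, r.grip_point_offset)
a,i=snap('top','top0.png');b,j=snap('scene','scene0.png')
p,q=tool();print(q.as_matrix().round(3))
print(i,j)
cv2.imwrite('pics/both.png',0+np.vstack([a,b])[:, :, ::-1])
E
```

```text
{'clock': 0.0, 'q': array([-1.25319697,  0.68996733, -0.19452588,  1.5663428 ,  0.15733366,
        0.90248658, -0.21508066]), 'qd': array([-4.65476789e-04,  1.30831491e-04, -1.54452256e-03,  6.24889438e-04,
       -6.44304631e-04, -3.22119716e-05, -1.67169189e-03]), 'effort': array([ 5.84260179e-04, -5.27563226e+01, -1.26666751e+00, -1.53433764e+01,
       -5.25796122e-02,  6.43074804e-03,  1.59351248e-04]), 'ee_pos': array([0.1748767 , 0.59938323, 0.23792106]), 'orientation': array([ 0.69996854,  0.09931687,  0.70004373, -0.10059316]), 'ft_force': array([ 0.18961203, -0.77045547, -0.12814241]), 'moment': array([ 0.04465058, -0.01862162,  0.04250689]), 'gripper_width': 0.08815496879232877} 0.0187
[[-0.     0.28   0.96 ]
 [-0.002  0.96  -0.28 ]
 [-1.    -0.002  0.   ]]
{'K': array([[367.96711629,   0.        , 318.34447449],
       [  0.        , 367.96711629, 199.30453572],
       [  0.        ,   0.        ,   1.        ]]), 'extrinsics': array([[ 0.01731843, -0.99974611, -0.0144149 , -0.00148083],
       [-0.98980344, -0.01510399, -0.14163693,  0.56879716],
       [ 0.14138325,  0.01672084, -0.98981372,  1.10468285],
       [ 0.        ,  0.        ,  0.        ,  1.        ]])} {'K': array([[505.40570273,   0.        , 318.95220346],
       [  0.        , 505.40570273, 201.7416339 ],
       [  0.        ,   0.        ,   1.        ]]), 'extrinsics': array([[ 0.19951846,  0.97983908, -0.01038063, -0.08894873],
       [ 0.70252685, -0.15042023, -0.69557873, -0.34996377],
       [-0.68311668,  0.13148813, -0.71837488,  2.07759436],
       [ 0.        ,  0.        ,  0.        ,  1.        ]])}
```

View pics/top0.png

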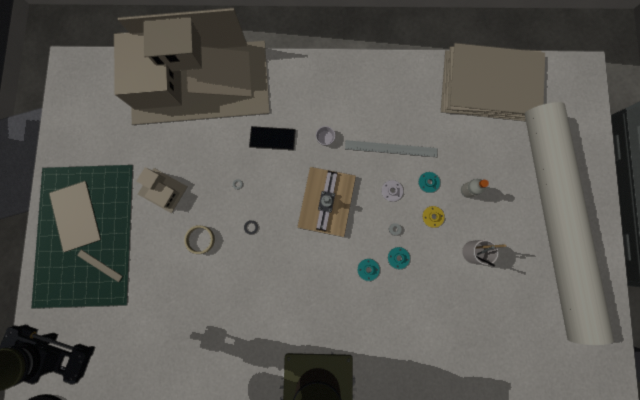

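View pics/scene0.png

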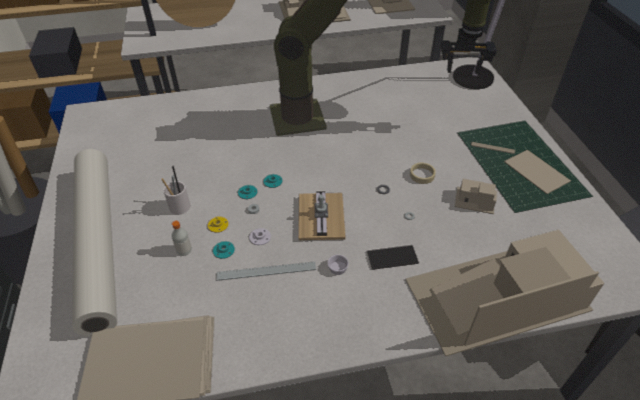

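Top view. Candidates:
- Hub: the silver one at (393,190). The turquoise (430,182), (399,258), (369,269) and yellow (433,217) ones are look-alikes.
- Bearing: the ring at (397,230).
- Washer: the light ring at (238,184). The dark ring at (251,228) is the wide ring.
- Stand: (328,202), with the spindle near (327,200).

Next is one close crop plus positions.

```bash
python3 - <<'E'
from h import *
a,i=snap('top')
for n,uv,z in [('hub',(393,190),.01),('bearing',(397,230),.012),('washer',(238,184),.005),('wide',(251,228),.006),('spindle',(327,200),.101),('board',(328,202),.02)]:
    print(n,ray(i,uv,z).round(4))
c=a[140:290,225:450]
cv2.imwrite('pics/crop.png',cv2.resize(c,None,fx=3.5,fy=3.5,interpolation=cv2.INTER_CUBIC)[:,:,::-1])
hsv=cv2.cvtColor(a,cv2.COLOR_RGB2HSV)
m=cv2.inRange(hsv,(8,70,70),(25,255,255)); m[:150]=0;m[250:]=0;m[:,:290]=0;m[:,370:]=0
m=cv2.morphologyEx(m,cv2.MORPH_CLOSE,np.ones((15,15)))
cs,_=cv2.findContours(m,0,2);cc=max(cs,key=cv2.contourArea);rect=cv2.minAreaRect(cc);print(rect)
b=np.array([ray(i,u,.02)[:2] for u in cv2.boxPoints(rect)]);print(b.round(4),b.mean(0))
for k in range(4):
    d=b[(k+1)%4]-b[k];print(np.linalg.norm(d),np.degrees(np.arctan2(d[1],d[0])))
E
```

```text
hub [ 0.6068 -0.2299  0.01  ]
bearing [ 0.4791 -0.2406  0.012 ]
washer [0.6199 0.2695 0.005 ]
wide [0.4782 0.2209 0.006 ]
spindle [ 0.5584 -0.0188  0.101 ]
board [ 0.5635 -0.0226  0.02  ]
((326.44232177734375, 201.28846740722656), (47.26398849487305, 61.97269821166992), 11.309932708740234)
[[ 0.4828  0.073 ]
 [ 0.6784  0.0389]
 [ 0.6501 -0.1098]
 [ 0.4562 -0.0725]] [ 0.56688282 -0.01761161]
0.19853024506785047 -9.88665817616137
0.15132924997667288 -100.74805746703994
0.19744509875511337 169.11217325524882
0.14786677758738945 79.66395516911885
```

View pics/crop.png

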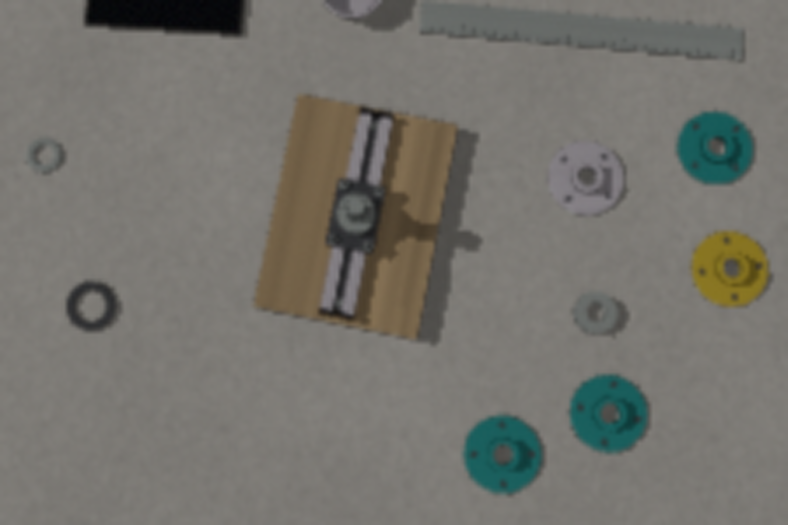

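The crop confirms the choices: the silver hub, the bearing below it, the thin light washer at left (crop 46,155), and the dark wide ring at (92,305), which I leave alone. The stand's yaw is about -10.5°. I'll go to the washer first and look on the way.

apply_moves(steps=[[-0.1, 0, 0, 0, -0.2, 0.49, -0.5], [-0.1, 0, 0, 0, -0.2, 0.49, -0.5], [-0.1, 0, 0, 0, -0.2, 0.49, -0.5], [-0.1, 0, 0, 0, -0.2, 0.49, -0.5], [-0.1, 0, 0, 0, -0.2, 0.49, -0.5], [-0.1, 0, 0, 0, -0.2, 0.49, -0.5], [-0.1, 0, 0, 0, -0.2, 0.49, -0.5], [-0.1, 0, 0, 0, -0.2, 0.49, -0.5], [-0.1, 0, 0, 0, -0.2, 0.49, -0.5], [-0.1, 0, 0, 0, -0.2, 0.49, -0.5]])

```text
clock: 1.15
ee_pos: [0.5678, 0.2873, 0.2385]
orientation: [0.704, 0.065, 0.704, -0.065]
ft_force: [-0.1, 1.0, 0.2]
gripper_width: 0.0659
```

apply_moves(steps=[[0, 0, 0, 0, 0, 0, -0.5], [0, 0, 0, 0, 0, 0, -0.5], [0, 0, 0, 0, 0, 0, -0.5], [0, 0, 0, 0, 0, 0, -0.5]])

```text
clock: 1.55
ee_pos: [0.565, 0.2908, 0.2387]
orientation: [0.704, 0.064, 0.705, -0.063]
ft_force: [-0.3, 0.8, -0.0]
gripper_width: 0.0662
```

```bash
python3 - <<'E'
from h import *
p,q=tool();print(p,q.as_matrix().round(3),r.observe()['gripper_width'])
a,i=snap('wrist','w1.png');print(i['K'][0],np.array(i['extrinsics']).round(4))
for n,P in [('tcp',p),('washer',(.6199,.2695,.005))]: print(n,proj(i,P))
E
```

```text
[0.56498305 0.29080952 0.23874697] [[-0.001  0.18   0.984]
 [ 0.001  0.984 -0.18 ]
 [-1.     0.001 -0.001]] 0.06615069286301851
[312.27843886   0.         320.89639407] [[ 1.799e-01  9.837e-01  7.000e-04 -3.894e-01]
 [ 9.333e-01 -1.709e-01  3.157e-01 -5.203e-01]
 [ 3.107e-01 -5.610e-02 -9.489e-01  2.323e-01]
 [ 0.000e+00  0.000e+00  0.000e+00  1.000e+00]]
tcp [317.99389823 263.23369602]
washer [311.04267513 212.04007356]
```

View pics/w1.png

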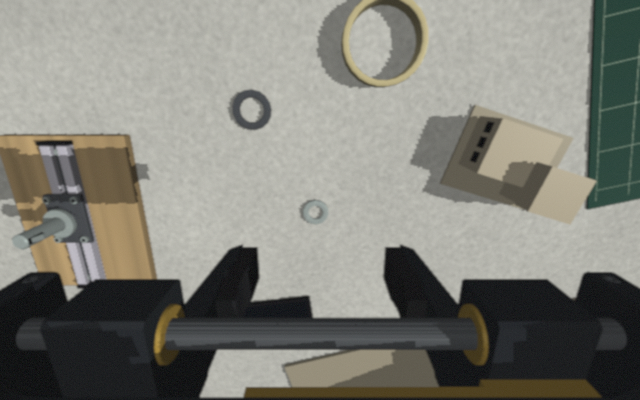

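The wrist view shows the washer at (314,211) and the dark ring at (250,109). The spindle nose is at (22,240), too oblique to measure. I'll measure the washer here, then move over the stand.

```bash
cat >> h.py <<'E'
def ring(im,info,P,z,win=30,lo=None,show=0):
    """centre of the edge ellipse of a round thing near P, on plane z"""
    u,v=proj(info,P).astype(int);x0,y0=max(u-win,0),max(v-win,0)
    c=cv2.cvtColor(im,cv2.COLOR_RGB2LAB)[y0:v+win,x0:u+win].astype(float)
    bg=np.median(c.reshape(-1,3),0);d=np.linalg.norm((c-bg)*[.5,2,2],axis=2)
    m=(d>(lo or 14)).astype(np.uint8);m=cv2.morphologyEx(m,cv2.MORPH_CLOSE,np.ones((3,3)))
    cs,_=cv2.findContours(m,0,1);out=[]
    for k in cs:
        if len(k)>=15:
            e=cv2.fitEllipse(k);uv=np.array(e[0])+[x0,y0];out.append((uv.round(1),np.round(e[1],1),ray(info,uv,z).round(4)))
    return out,m
E
python3 - <<'E'
from h import *
a,i=snap('wrist')
o,m=ring(a,i,(.6199,.2695,.005),.005);[print(*x) for x in o]
p,q=tool();print('shift to above stand (tool):',q.inv().apply(np.array([.535,-.02,.24])-p).round(3))
E
```

```text
[312.7 210.8] [23.2 25.9] [0.6189 0.2717 0.005 ]
shift to above stand (tool): [-0.001 -0.311  0.026]
```

apply_moves(steps=[[0, 0, 0, 0, -0.33, 0.01, -0.5], [0, 0, 0, 0, -0.33, 0.01, -0.5], [0, 0, 0, 0, -0.33, 0.01, -0.5], [0, 0, 0, 0, -0.33, 0.01, -0.5], [0, 0, 0, 0, -0.33, 0.01, -0.5], [0, 0, 0, 0, -0.33, 0.01, -0.5], [0, 0, 0, 0, -0.31, 0.09, -0.5], [0, 0, 0, 0, -0.31, 0.09, -0.5], [0, 0, 0, 0, -0.31, 0.09, -0.5], [0, 0, 0, 0, -0.31, 0.09, -0.5]])

```text
clock: 2.65
ee_pos: [0.5981, -0.0314, 0.2385]
orientation: [0.704, 0.065, 0.704, -0.064]
ft_force: [-0.6, -0.1, 0.2]
gripper_width: 0.0662
```

apply_moves(steps=[[0, 0, 0, 0, 0, 0, -0.5], [0, 0, 0, 0, 0, 0, -0.5], [0, 0, 0, 0, 0, 0, -0.5], [0, 0, 0, 0, 0, 0, -0.5]])

```text
clock: 3.05
ee_pos: [0.598, -0.0319, 0.2389]
orientation: [0.704, 0.065, 0.704, -0.065]
ft_force: [-0.2, -0.0, 0.5]
gripper_width: 0.066
```

```bash
python3 - <<'E'
from h import *
p,q=tool();print(p)
a,i=snap('wrist','w2.png')
u,v=proj(i,(.56,-.018,.101)).astype(int);print(u,v)
u0,v0=max(u-100,0),max(v-75,0)
np.save('w2.npy',a);import pickle;pickle.dump(i,open('w2.pkl','wb'));print(u0,v0)
cv2.imwrite('pics/w2c.png',cv2.resize(a[v0:v0+150,u0:u0+200],None,fx=4,fy=4,interpolation=cv2.INTER_CUBIC)[:,:,::-1])
E
```

```text
[ 0.59798078 -0.03185499  0.23888959]
326 147
226 72
```

View pics/w2c.png

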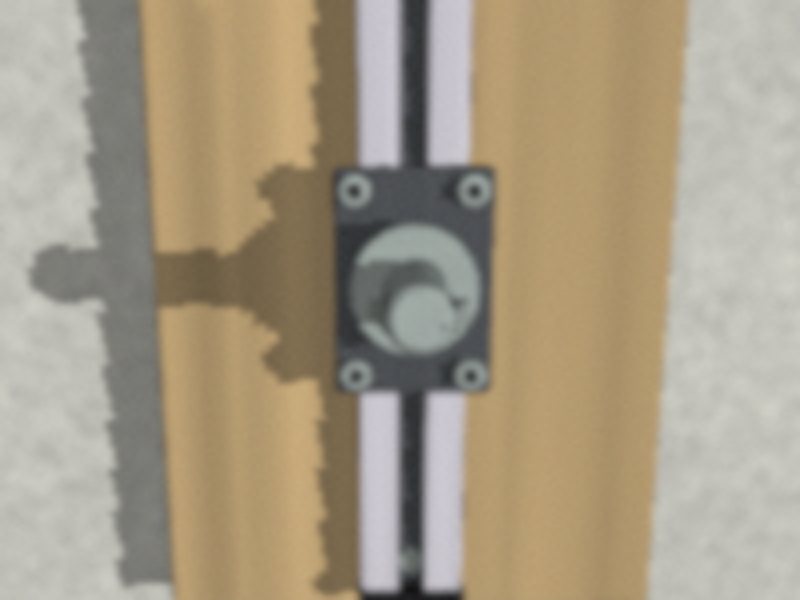

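The wrist crop shows the nose centre at about crop (424,316), the seat disc at (415,289) and the carriage corners at (334,168), (494,168), (490,391), (336,391). I'll turn these into positions and cross-check them.

```bash
python3 - <<'E'
from h import *
import pickle
i=pickle.load(open('w2.pkl','rb'));a=np.load('w2.npy')
f=lambda u,v:((u+.5)/4-.5+226,(v+.5)/4-.5+72)
print('nose',ray(i,f(424,316),.101),'seat',ray(i,f(415,289),.052))
c=[ray(i,f(*k),.038)[:2] for k in [(334,168),(494,168),(490,391),(336,391)]];print('carr',np.mean(c,0))
l0=ray(i,f(415,20),.032);l1=ray(i,f(412,570),.032);d=l0-l1;print('rail yaw',np.degrees(np.arctan2(d[1],d[0])))
e=c[3]-c[0];print(np.degrees(np.arctan2(e[1],e[0])),np.linalg.norm(e),np.linalg.norm(c[1]-c[0]))
# circle on nose: bright mask
g=cv2.cvtColor(a,cv2.COLOR_RGB2GRAY);g=cv2.resize(g[72:222,226:426],None,fx=4,fy=4,interpolation=cv2.INTER_CUBIC)
h=cv2.HoughCircles(cv2.GaussianBlur(g,(7,7),0),cv2.HOUGH_GRADIENT,1.5,20,param1=60,param2=25,minRadius=22,maxRadius=80)
if h is not None:
  for k in h[0][:8]: print(k, ray(i,f(k[0],k[1]),.101 if k[2]<50 else .052).round(4))
p,q=tool();b=np.array([.479,-.2406,0]);print(q.inv().apply(b+[-.0,0,.2]-p).round(3))
E
```

```text
nose [ 0.56357584 -0.01400723  0.101     ] seat [ 0.56422736 -0.01491854  0.052     ]
carr [ 0.56444151 -0.01501363]
rail yaw 169.64746272849212
-10.660047039496137 0.0608700482091546 0.04284520747414483
[414.75 287.25  64.15] [ 0.5638 -0.0149  0.052 ]
[422.25 315.75  32.8 ] [ 0.5634 -0.0144  0.101 ]
[438.75     344.25      50.800003] [ 0.5799 -0.0112  0.052 ]
[441.75     321.75      48.699997] [ 0.5656 -0.0103  0.101 ]
[401.25 312.75  40.45] [ 0.5619 -0.019   0.101 ]
[435.75     291.75      57.699997] [ 0.5659 -0.0096  0.052 ]
[ 66.75 267.75  35.05] [ 0.5383 -0.0911  0.101 ]
[360.75 404.25  38.8 ] [ 0.5811 -0.032   0.101 ]
[ 0.039 -0.227 -0.079]
```

apply_moves(steps=[[0, 0, 0, 0, -0.22, -0.06, -0.5], [0, 0, 0, 0, -0.22, -0.06, -0.5], [0, 0, 0, 0, -0.22, -0.06, -0.5], [0, 0, 0, 0, -0.22, -0.06, -0.5], [0, 0, 0, 0.06, -0.22, -0.06, -0.5], [0, 0, 0, 0.06, -0.22, -0.06, -0.5], [0, 0, 0, 0.06, -0.22, -0.06, -0.5], [0, 0, 0, 0.06, -0.22, -0.06, -0.5], [0, 0, 0, 0.06, -0.22, -0.06, -0.5], [0, 0, 0, 0.06, -0.22, -0.06, -0.5]])

```text
clock: 4.1
ee_pos: [0.5005, -0.2367, 0.1799]
orientation: [0.705, 0.064, 0.703, -0.064]
ft_force: [0.7, -0.1, 1.0]
gripper_width: 0.066
```

apply_moves(steps=[[0, 0, 0, 0, 0, 0, -0.5], [0, 0, 0, 0, 0, 0, -0.5]])

```text
clock: 4.3
ee_pos: [0.4996, -0.2372, 0.1792]
orientation: [0.704, 0.065, 0.704, -0.065]
ft_force: [0.4, -0.4, -0.1]
gripper_width: 0.0659
```

```bash
python3 - <<'E'
from h import *
p,q=tool();print(p)
a,i=snap('wrist','w3.png');np.save('w3.npy',a)
o,m=ring(a,i,(.479,-.2406,.012),.012,45);[print(*x) for x in o]
o,m=ring(a,i,(.607,-.230,.01),.005,70);[print(*x) for x in o]
E
```

```text
[ 0.49957899 -0.2372422   0.17917983]
[315.1 163.9] [36.7 47.7] [ 0.4804 -0.2381  0.012 ]
[343.8 292.3] [105.1 148.6] [ 0.6413 -0.2341  0.005 ]
[343.9 264.5] [51.9 61.4] [ 0.6041 -0.2279  0.005 ]
```

View pics/w3.png

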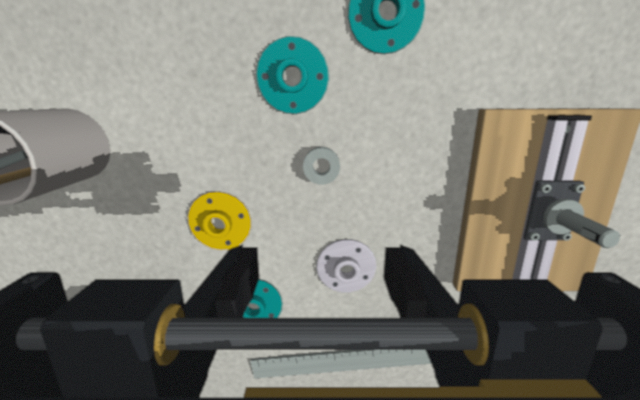

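The wrist view shows the bearing at about (321,165) and the silver hub at about (346,266), bore at (348,270). The look-alikes are well clear. I'll pick out the bearing and work out the shift.

```bash
python3 - <<'E'
from h import *
i=r.camera_info('wrist');p,q=tool()
b=ray(i,(321.3,165.5),.012);print('bearing',b,'bore',ray(i,(321.3,165.5),.012))
print('hub',ray(i,(345.5,266),.005),ray(i,(348,270),.016))
b[2]=.003;s=q.inv().apply(b-p);print(s.round(4))
E
```

```text
bearing [ 0.48293972 -0.2323097   0.012     ] bore [ 0.48293972 -0.2323097   0.012     ]
hub [ 0.60606338 -0.22653148  0.005     ] [ 0.60515123 -0.22436592  0.016     ]
[ 0.176   0.002  -0.0172]
```

apply_moves(steps=[[0, 0, 0, 0.04, 0.002, -0.017, -0.4], [0, 0, 0, 0.08, 0.002, -0.017, -0.4], [0, 0, 0, 0.12, 0.002, -0.017, -0.4], [0, 0, 0, 0.14, 0.002, -0.017, -0.4], [0, 0, 0, 0.16, 0.002, -0.017, -0.4], [0, 0, 0, 0.17, 0.002, -0.017, -0.4], [0, 0, 0, 0.175, 0.002, -0.017, -0.4], [0, 0, 0, 0.175, 0.002, -0.017, -0.4]])

```text
clock: 5.15
ee_pos: [0.4829, -0.2324, 0.0037]
orientation: [0.704, 0.065, 0.704, -0.065]
ft_force: [-0.6, 0.6, 0.9]
gripper_width: 0.0621
```

apply_moves(newtons=20, steps=[[0, 0, 0, 0, 0, 0, 0.5], [0, 0, 0, 0, 0, 0, 0.6], [0, 0, 0, 0, 0, 0, 1], [0, 0, 0, 0, 0, 0, 1], [0, 0, 0, 0, 0, 0, 1], [0, 0, 0, 0, 0, 0, 1], [0, 0, 0, 0, 0, 0, 1]])

```text
clock: 5.85
ee_pos: [0.4832, -0.2328, 0.0043]
orientation: [0.704, 0.065, 0.704, -0.065]
ft_force: [-0.9, 0.2, 6.6]
gripper_width: 0.0375
```

```bash
python3 - <<'E'
from h import *
p,q=tool();o=r.observe();print(p,q.as_matrix().round(4),o['ft_force'],o['gripper_width'])
a,i=snap('wrist','w4.png');np.save('w4.npy',a)
u,v=proj(i,p).astype(int);print(u,v)
cv2.imwrite('pics/w4c.png',cv2.resize(a[v-75:v+75,u-100:u+100],None,fx=4,fy=4,interpolation=cv2.INTER_CUBIC)[:,:,::-1])
E
```

```text
[ 0.48316131 -0.23278801  0.00431193] [[ 1.000e-03  1.829e-01  9.831e-01]
 [-6.000e-04  9.831e-01 -1.829e-01]
 [-1.000e+00 -4.000e-04  1.100e-03]] [-0.92503986  0.17189037  6.57810658] 0.03751386774599619
317 263
```

View pics/w4c.png

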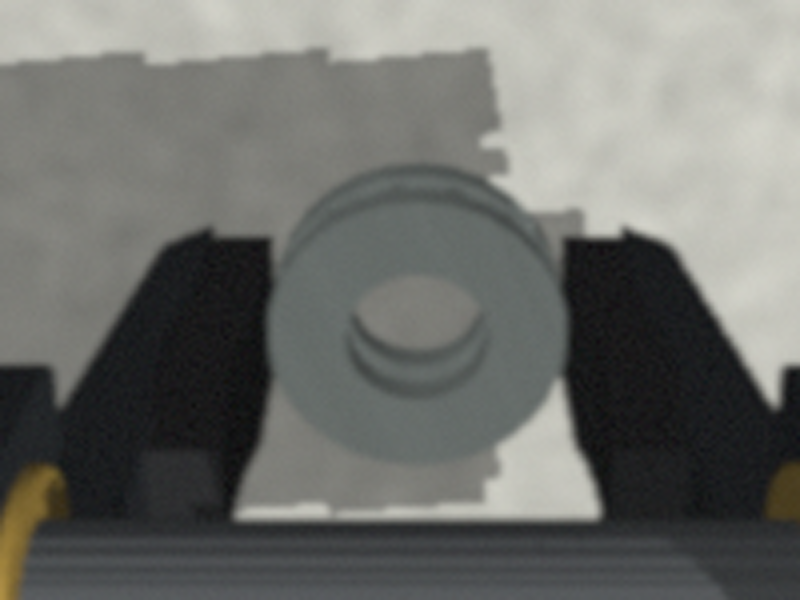

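The bearing is held between the pads, with its top-face ellipse centred at crop (418,328). Next I compute its offset in the tool and the move over the spindle.

```bash
python3 - <<'E'
from h import *
i=r.camera_info('wrist');p,q=tool()
x0,y0=217,188
# ellipse extents -> points on plane z=.012
f=lambda u,v:((u+.5)/4-.5+x0,(v+.5)/4-.5+y0)
P=[ray(i,f(*k),.0122) for k in [(267,328),(569,328),(418,192),(418,465)]]
c=(P[0]+P[1])/2*0+np.array([0,0,0]); 
print([np.linalg.norm(P[0]-P[1]),np.linalg.norm(P[2]-P[3])])
fb=(P[2]+P[3])/2; lr=(P[0]+P[1])/2
print('offset in tool', q.inv().apply(fb-p).round(4), q.inv().apply(lr-p).round(4))
print('y,z shift to spindle', q.inv().apply(np.array([.5638,-.0148,.0043])-p).round(4))
E
```

```text
[np.float64(0.03801852485246697), np.float64(0.03918133562709371)]
offset in tool [-0.0079  0.0016 -0.    ] [-0.0079  0.0016 -0.0009]
y,z shift to spindle [-0.      0.229   0.0394]
```

The bearing reads 1.6 mm off in tool y, yet the jaws centre it, so this is a camera bias at finger depth. I'll lift and hold the bearing 55 mm ahead of the spindle, then measure the nose relative to it at similar depth.

apply_moves(steps=[[0, 0, 0, -0.05, 0, 0, 1], [0, 0, 0, -0.1, 0, 0, 1], [0, 0, 0, -0.125, 0.05, 0.02, 1], [0, 0, 0, -0.125, 0.1, 0.04, 1], [0, 0, 0, -0.125, 0.14, 0.07, 1], [0, 0, 0, -0.125, 0.18, 0.094, 1], [0, 0, 0, -0.125, 0.21, 0.094, 1], [0, 0, 0, -0.125, 0.228, 0.094, 1], [0, 0, 0, -0.125, 0.228, 0.094, 1], [0, 0, 0, -0.125, 0.228, 0.094, 1]])

```text
clock: 6.9
ee_pos: [0.616, -0.0267, 0.1283]
orientation: [0.704, 0.064, 0.705, -0.065]
ft_force: [-0.4, 0.7, -1.1]
gripper_width: 0.0375
```

apply_moves(steps=[[0, 0, 0, 0, 0, 0, 1], [0, 0, 0, 0, 0, 0, 1], [0, 0, 0, 0, 0, 0, 1], [0, 0, 0, 0, 0, 0, 1]])

```text
clock: 7.3
ee_pos: [0.6168, -0.0263, 0.1288]
orientation: [0.704, 0.065, 0.704, -0.065]
ft_force: [0.4, -0.1, -1.1]
gripper_width: 0.0374
```

```bash
python3 - <<'E'
from h import *
p,q=tool();o=r.observe();print(p,o['ft_force'],o['gripper_width'])
a,i=snap('wrist','w5.png');np.save('w5.npy',a);np.save('p5.npy',p)
import pickle;pickle.dump(i,open('w5.pkl','wb'))
u,v=proj(i,(.5638,-.0148,.101)).astype(int);print(u,v,proj(i,p))
v0=max(v-60,0);print(v0)
cv2.imwrite('pics/w5c.png',cv2.resize(a[v0:v0+200,220:420],None,fx=3,fy=3,interpolation=cv2.INTER_CUBIC)[:,:,::-1])
E
```

```text
[ 0.61675221 -0.02634278  0.12877003] [ 0.38244543 -0.05028268 -1.13448408] 0.0374436320572881
321 152 [318.01646039 263.26273855]
92
```

View pics/w5c.png

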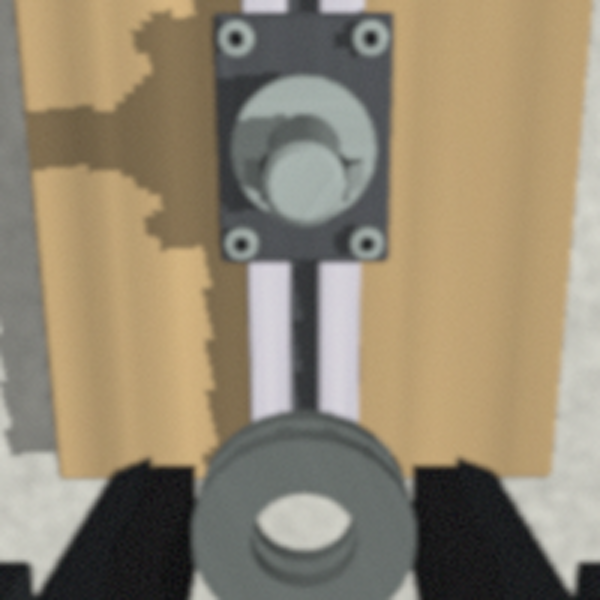

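The crop shows the nose centre at (305,182), the seat at (304,147) and the bearing's left/right edges at 192/417. Nose and bearing share the same column. I'll compute the relative offset under both bias models.

```bash
python3 - <<'E'
from h import *
import pickle
i=pickle.load(open('w5.pkl','rb'));p=np.load('p5.npy');_,q=tool()
f=lambda u,v:((u+.5)/3-.5+220,(v+.5)/3-.5+92)
T=lambda P:q.inv().apply(P-p).round(4)
n=ray(i,f(305.3,182),.101);s=ray(i,f(304,147),.052);print('nose',n,T(n),'seat',s,T(s))
bz=p[2]+.0078
L,Rr=ray(i,f(192,535),bz),ray(i,f(417,535),bz);F=ray(i,f(304.5,432),bz);print('bear L/R mid',T((L+Rr)/2),'front edge',T(F),'-> +19mm')
E=np.array(i['extrinsics']);cam=-E[:3,:3].T@E[:3,3];print('cam in tool',T(cam), 'optical axis in tool',q.inv().apply(E[2,:3]).round(4))
for k in [n,(L+Rr)/2]: print('depth',(E[:3,:3]@k+E[:3,3])[2])
E
```

```text
nose [ 0.5639723  -0.01460111  0.101     ] [ 0.0278  0.0019 -0.054 ] seat [ 0.56389876 -0.01482347  0.052     ] [ 0.0768  0.0016 -0.0541]
bear L/R mid [-0.0078  0.0017 -0.0006] front edge [-0.0078  0.0017 -0.0195] -> +19mm
cam in tool [-0.1461  0.0016 -0.0832] optical axis in tool [ 9.485e-01 -3.000e-04  3.167e-01]
depth 0.17419717808805224
depth 0.15738168120375978
```

Relative to the bearing, the nose is at about 0 in tool y and -0.0536 in tool z; the bias is a translation and cancels. Now over the spindle and down to just above the nose.

apply_moves(steps=[[0, 0, 0, 0, 0, -0.03, 1], [0, 0, 0, 0, 0, -0.0536, 1], [0, 0, 0, 0, 0, -0.0536, 1], [0, 0, 0, 0, 0, -0.0536, 1], [0, 0, 0, 0.01, 0, -0.0536, 1], [0, 0, 0, 0.02, 0, -0.0536, 1], [0, 0, 0, 0.022, 0, -0.0536, 1], [0, 0, 0, 0.022, 0, -0.0536, 1], [0, 0, 0, 0.022, 0, -0.0536, 1]])

```text
clock: 8.25
ee_pos: [0.5643, -0.0157, 0.1065]
orientation: [0.704, 0.065, 0.704, -0.065]
ft_force: [-0.4, -0.4, -0.9]
gripper_width: 0.0372
```

apply_moves(steps=[[0, 0, 0, 0.001, 0, 0, 1], [0, 0, 0, 0.002, 0, 0, 1], [0, 0, 0, 0.003, 0, 0, 1], [0, 0, 0, 0.003, 0, 0, 1]])

```text
clock: 8.65
ee_pos: [0.5641, -0.0157, 0.1037]
orientation: [0.704, 0.065, 0.704, -0.065]
ft_force: [0.4, 0.5, -2.2]
gripper_width: 0.0373
```

It has entered the nose freely. Continuing past the catches.

apply_moves(steps=[[0, 0, 0, 0.002, 0, 0, 1], [0, 0, 0, 0.004, 0, 0, 1], [0, 0, 0, 0.006, 0, 0, 1], [0, 0, 0, 0.008, 0, 0, 1], [0, 0, 0, 0.01, 0, 0, 1]])

```text
clock: 9.15
ee_pos: [0.5642, -0.0157, 0.0936]
orientation: [0.704, 0.065, 0.704, -0.065]
ft_force: [-0.6, 0.2, 0.7]
gripper_width: 0.0375
```

apply_moves(steps=[[0, 0, 0, 0.002, 0, 0, 1], [0, 0, 0, 0.004, 0, 0, 1], [0, 0, 0, 0.006, 0, 0, 1], [0, 0, 0, 0.008, 0, 0, 1], [0, 0, 0, 0.01, 0, 0, 1], [0, 0, 0, 0.012, 0, 0, 1]])

```text
clock: 9.75
ee_pos: [0.564, -0.0156, 0.0814]
orientation: [0.704, 0.065, 0.704, -0.065]
ft_force: [-1.4, 0.1, 0.7]
gripper_width: 0.0374
```

apply_moves(steps=[[0, 0, 0, 0.003, 0, 0, 1], [0, 0, 0, 0.006, 0, 0, 1], [0, 0, 0, 0.009, 0, 0, 1], [0, 0, 0, 0.012, 0, 0, 1], [0, 0, 0, 0.015, 0, 0, 1], [0, 0, 0, 0.018, 0, 0, 1], [0, 0, 0, 0.021, 0, 0, 1], [0, 0, 0, 0.023, 0, 0, 1]])

```text
clock: 10.55
ee_pos: [0.5641, -0.0156, 0.0584]
orientation: [0.704, 0.065, 0.704, -0.065]
ft_force: [-0.4, 0.3, -1.0]
gripper_width: 0.0374
```

apply_moves(steps=[[0, 0, 0, 0.001, 0, 0, 1], [0, 0, 0, 0.0015, 0, 0, 1], [0, 0, 0, 0.0015, 0, 0, 1]])

```text
clock: 10.85
ee_pos: [0.5642, -0.0157, 0.0572]
orientation: [0.704, 0.065, 0.704, -0.065]
ft_force: [-1.3, 0.9, -0.7]
gripper_width: 0.0374
```

apply_moves(steps=[[0, 0, 0, 0.001, 0, 0, 1], [0, 0, 0, 0.001, 0, 0, 0.1], [0, 0, 0, 0.001, 0, 0, -0.3], [0, 0, 0, 0.001, 0, 0, -0.3], [0, 0, 0, 0.001, 0, 0, -0.3], [0, 0, 0, -0.02, 0, 0, -0.3], [0, 0, 0, -0.06, 0, 0, -0.3], [0, 0, 0, -0.1, 0, 0, -0.3], [0, 0, 0, -0.12, 0, 0, -0.3], [0, 0, 0, -0.12, 0, 0.02, -0.3]])

```text
clock: 11.85
ee_pos: [0.5839, -0.0187, 0.1807]
orientation: [0.705, 0.065, 0.703, -0.064]
ft_force: [1.5, -0.2, -0.8]
gripper_width: 0.0571
```

```bash
python3 - <<'E'
from h import *
p,q=tool();o=r.observe();print(p,o['ft_force'],o['gripper_width'])
h=np.array([.6055,-.2265,0]);print(q.inv().apply(h-p).round(4))
E
```

```text
[ 0.5838941  -0.01870132  0.18067884] [ 1.53859072 -0.1771779  -0.77557097] 0.057096952868712435
[ 0.1807 -0.2006  0.0584]
```

apply_moves(steps=[[0, 0, 0, 0, -0.05, 0.02, -0.3], [0, 0, 0, 0, -0.1, 0.04, -0.3], [0, 0, 0, 0, -0.15, 0.058, -0.3], [0, 0, 0, 0.02, -0.202, 0.0585, -0.3], [0, 0, 0, 0.06, -0.202, 0.0585, -0.3], [0, 0, 0, 0.1, -0.202, 0.0585, -0.3], [0, 0, 0, 0.14, -0.202, 0.0585, -0.3], [0, 0, 0, 0.16, -0.202, 0.0585, -0.3], [0, 0, 0, 0.17, -0.202, 0.0585, -0.3], [0, 0, 0, 0.173, -0.202, 0.0585, -0.3]])

```text
clock: 12.85
ee_pos: [0.6027, -0.2281, 0.0054]
orientation: [0.703, 0.065, 0.706, -0.065]
ft_force: [-10.5, 3.3, 29.1]
gripper_width: 0.0571
```

apply_moves(steps=[[0, 0, 0, 0, 0, 0, -0.3], [0, 0, 0, 0, 0, 0, 0], [0, 0, 0, 0, 0, 0, 0.3], [0, 0, 0, 0, 0, 0, 1], [0, 0, 0, 0, 0, 0, 1], [0, 0, 0, 0, 0, 0, 1], [0, 0, 0, 0, 0, 0, 1], [0, 0, 0, 0, 0, 0, 1]])

```text
clock: 13.65
ee_pos: [0.6063, -0.2281, 0.0055]
orientation: [0.705, 0.065, 0.703, -0.064]
ft_force: [0.4, 1.5, 6.2]
gripper_width: 0.0296
```

```bash
python3 - <<'E'
from h import *
p,q=tool();o=r.observe();print(p,q.as_matrix()[:,1].round(3),o['ft_force'],o['gripper_width'])
a,i=snap('wrist','w6.png');np.save('p6.npy',p)
import pickle;pickle.dump(i,open('w6.pkl','wb'))
cv2.imwrite('pics/w6c.png',cv2.resize(a[190:340,220:420],None,fx=4,fy=4,interpolation=cv2.INTER_CUBIC)[:,:,::-1])
E
```

```text
[ 0.6062904  -0.22806587  0.00553832] [0.182 0.983 0.001] [0.35719484 1.50498012 6.19158539] 0.02963870404286268
```

View pics/w6c.png

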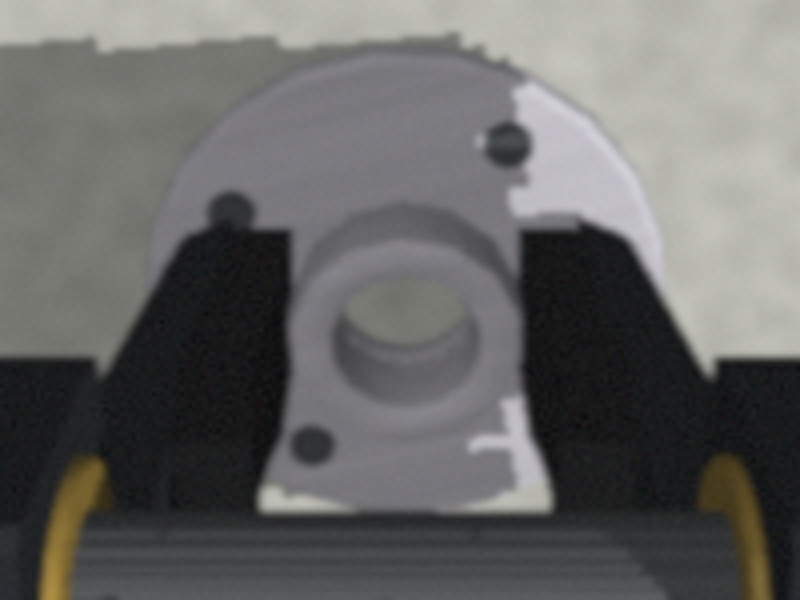

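The hub is held by the neck: neck-top ellipse x 289–520, y 238–430, bore centre about (407,338). Note the descent overran and pressed the flange with a brief 29 N peak on the desk; it has settled now.

```bash
python3 - <<'E'
from h import *
import pickle
i=pickle.load(open('w6.pkl','rb'));p=np.load('p6.npy');_,q=tool()
f=lambda u,v:((u+.5)/4-.5+220,(v+.5)/4-.5+190)
T=lambda P:q.inv().apply(P-p).round(4)
A=ray(i,f(404.5,238),.016);B=ray(i,f(404.5,430),.016);print(T(A),T(B),T((A+B)/2))
A=ray(i,f(407,271),.016);B=ray(i,f(407,408),.016);print('bore',T(A),T(B),T((A+B)/2))
A=ray(i,f(155,270),.005);B=ray(i,f(405,52),.005);print('flange front edge',T(B)) 
print('to spindle',T(np.array([.5641,-.0157,p[2]])))
E
```

```text
[-0.0105  0.0015 -0.0137] [-0.0104  0.0015  0.0136] [-0.0105  0.0015 -0.    ]
bore [-0.0105  0.0018 -0.0092] [-0.0104  0.0018  0.0103] [-0.0105  0.0018  0.0006]
flange front edge [ 0.0004  0.0016 -0.0337]
to spindle [-1.000e-04  2.011e-01 -8.010e-02]
```

apply_moves(steps=[[0, 0, 0, -0.03, 0, 0, 1], [0, 0, 0, -0.07, 0, 0, 1], [0, 0, 0, -0.11, 0, 0, 1], [0, 0, 0, -0.125, 0.04, -0.02, 1], [0, 0, 0, -0.125, 0.08, -0.04, 1], [0, 0, 0, -0.125, 0.12, -0.06, 1], [0, 0, 0, -0.125, 0.16, -0.081, 1], [0, 0, 0, -0.125, 0.19, -0.081, 1], [0, 0, 0, -0.125, 0.201, -0.081, 1], [0, 0, 0, -0.125, 0.201, -0.081, 1]])

```text
clock: 14.7
ee_pos: [0.5625, -0.0147, 0.1294]
orientation: [0.705, 0.064, 0.704, -0.064]
ft_force: [-0.1, -0.8, -1.4]
gripper_width: 0.0293
```

apply_moves(steps=[[0, 0, 0, 0, 0, 0, 1], [0, 0, 0, 0, 0, 0, 1], [0, 0, 0, 0, 0, 0, 1]])

```text
clock: 15.0
ee_pos: [0.5614, -0.0185, 0.129]
orientation: [0.704, 0.066, 0.704, -0.066]
ft_force: [-0.2, -0.4, -1.4]
gripper_width: 0.0297
```

The commanded pose carried over an offset of about 3 mm, so I correct it before inserting.

apply_moves(steps=[[0, 0, 0, 0, 0.0033, 0.0012, 1], [0, 0, 0, 0, 0.0033, 0.0012, 1], [0, 0, 0, 0, 0.0033, 0.0012, 1], [0, 0, 0, 0.01, 0.0033, 0.0012, 1], [0, 0, 0, 0.02, 0.0033, 0.0012, 1], [0, 0, 0, 0.02, 0.0033, 0.0012, 1], [0, 0, 0, 0.02, 0.0033, 0.0012, 1]])

```text
clock: 15.7
ee_pos: [0.5629, -0.0132, 0.1085]
orientation: [0.704, 0.065, 0.705, -0.065]
ft_force: [-0.4, 0.9, -1.8]
gripper_width: 0.0295
```

```bash
python3 - <<'E'
from h import *
p,q=tool();o=r.observe();print(p,o['ft_force'])
print(q.inv().apply(np.array([.5632,-.0155,p[2]])-p).round(4))
E
```

```text
[ 0.56285473 -0.01315345  0.10852793] [-0.41349494  0.8803748  -1.75602207]
[-0.     -0.0022  0.0008]
```

apply_moves(steps=[[0, 0, 0, 0, 0, 0, 1], [0, 0, 0, 0, 0, 0, 1], [0, 0, 0, 0, 0, 0, 1]])

```text
clock: 16.0
ee_pos: [0.5635, -0.0132, 0.1094]
orientation: [0.704, 0.065, 0.704, -0.065]
ft_force: [-0.0, -0.4, -0.5]
gripper_width: 0.0294
```

```bash
python3 - <<'E'
from h import *
p,q=tool();o=r.observe();print(p,o['ft_force'],o['qd'].round(4))
print(q.inv().apply(np.array([.5632,-.0155,p[2]])-p).round(4))
E
```

```text
[ 0.56350554 -0.01315537  0.10944991] [-0.00956039 -0.39272109 -0.51042737] [ 0.0007 -0.0011 -0.0004 -0.0002  0.0005 -0.0012  0.0004]
[-0.     -0.0024  0.0001]
```

Settled. I correct by -2.4 mm in tool y (the earlier reading was transient).

apply_moves(steps=[[0, 0, 0, 0, -0.0024, 0, 1], [0, 0, 0, 0, -0.0024, 0, 1], [0, 0, 0, 0, -0.0024, 0, 1], [0, 0, 0, 0, -0.0024, 0, 1]])

```text
clock: 16.4
ee_pos: [0.5629, -0.0155, 0.1092]
orientation: [0.704, 0.065, 0.704, -0.065]
ft_force: [-0.4, -0.1, -0.2]
gripper_width: 0.0293
```

apply_moves(steps=[[0, 0, 0, 0.001, 0, 0, 1], [0, 0, 0, 0.002, 0, 0, 1], [0, 0, 0, 0.003, 0, 0, 1], [0, 0, 0, 0.004, 0, 0, 1], [0, 0, 0, 0.004, 0, 0, 1]])

```text
clock: 16.9
ee_pos: [0.5628, -0.0155, 0.105]
orientation: [0.704, 0.065, 0.704, -0.065]
ft_force: [0.3, 0.6, -0.1]
gripper_width: 0.0294
```

apply_moves(steps=[[0, 0, 0, 0.001, 0, 0, 1], [0, 0, 0, 0.002, 0, 0, 1], [0, 0, 0, 0.004, 0, 0, 1], [0, 0, 0, 0.006, 0, 0, 1], [0, 0, 0, 0.008, 0, 0, 1]])

```text
clock: 17.4
ee_pos: [0.5629, -0.0158, 0.0971]
orientation: [0.704, 0.065, 0.704, -0.065]
ft_force: [0.5, -0.6, 0.9]
gripper_width: 0.0293
```

apply_moves(steps=[[0, 0, 0, 0.002, 0, 0, 1], [0, 0, 0, 0.004, 0, 0, 1], [0, 0, 0, 0.006, 0, 0, 1], [0, 0, 0, 0.008, 0, 0, 1], [0, 0, 0, 0.01, 0, 0, 1], [0, 0, 0, 0.012, 0, 0, 1]])

```text
clock: 18.0
ee_pos: [0.5629, -0.0155, 0.085]
orientation: [0.704, 0.065, 0.704, -0.065]
ft_force: [0.3, -0.5, 1.3]
gripper_width: 0.0291
```

apply_moves(steps=[[0, 0, 0, 0.002, 0, 0, 1], [0, 0, 0, 0.004, 0, 0, 1], [0, 0, 0, 0.006, 0, 0, 1], [0, 0, 0, 0.008, 0, 0, 1], [0, 0, 0, 0.01, 0, 0, 1], [0, 0, 0, 0.011, 0, 0, 1], [0, 0, 0, 0.011, 0, 0, 1]])

```text
clock: 18.7
ee_pos: [0.5628, -0.0155, 0.074]
orientation: [0.704, 0.065, 0.704, -0.065]
ft_force: [0.7, -0.4, -0.4]
gripper_width: 0.0292
```

apply_moves(steps=[[0, 0, 0, 0.002, 0, 0, 1], [0, 0, 0, 0.003, 0, 0, 1], [0, 0, 0, 0.004, 0, 0, 1], [0, 0, 0, 0.0045, 0, 0, 1], [0, 0, 0, 0.0045, 0, 0, 1]])

```text
clock: 19.2
ee_pos: [0.5628, -0.0155, 0.0696]
orientation: [0.704, 0.065, 0.704, -0.065]
ft_force: [-0.3, 0.4, -1.6]
gripper_width: 0.0295
```

apply_moves(steps=[[0, 0, 0, 0, 0, 0, 0.1], [0, 0, 0, 0, 0, 0, -0.3], [0, 0, 0, 0, 0, 0, -0.3], [0, 0, 0, -0.01, 0, 0, -0.3], [0, 0, 0, -0.05, 0, 0, -0.3], [0, 0, 0, -0.09, 0, 0, -0.3], [0, 0, 0, -0.12, 0, 0, -0.3], [0, 0, 0, -0.12, 0, 0, -0.3], [0, 0, 0, -0.12, 0, 0, -0.3], [0, 0, 0, -0.12, 0, 0, -0.3]])

```text
clock: 20.2
ee_pos: [0.562, -0.0157, 0.1889]
orientation: [0.703, 0.065, 0.705, -0.065]
ft_force: [0.4, -0.5, -0.9]
gripper_width: 0.0574
```

```bash
python3 - <<'E'
from h import *
p,q=tool();o=r.observe();print(p,o['ft_force'],o['gripper_width'])
h=np.array([.6189,.2717,0]);print(q.inv().apply(h-p).round(4))
E
```

```text
[ 0.56198206 -0.01568992  0.18890246] [ 0.37898714 -0.50143938 -0.89134167] 0.05744900130712663
[0.1887 0.2931 0.0038]
```

apply_moves(steps=[[0, 0, 0, 0, 0.05, 0.004, -0.3], [0, 0, 0, 0, 0.1, 0.004, -0.3], [0, 0, 0, 0, 0.15, 0.004, -0.3], [0, 0, 0, 0, 0.2, 0.004, -0.3], [0, 0, 0, 0.03, 0.25, 0.004, -0.3], [0, 0, 0, 0.08, 0.291, 0.004, -0.3], [0, 0, 0, 0.12, 0.291, 0.004, -0.3], [0, 0, 0, 0.15, 0.291, 0.004, -0.3], [0, 0, 0, 0.16, 0.291, 0.004, -0.3], [0, 0, 0, 0.16, 0.291, 0.004, -0.3]])

```text
clock: 21.2
ee_pos: [0.6182, 0.2684, 0.0272]
orientation: [0.703, 0.064, 0.706, -0.066]
ft_force: [0.5, 1.5, -0.3]
gripper_width: 0.0574
```

apply_moves(steps=[[0, 0, 0, 0, 0, 0, -0.3], [0, 0, 0, 0, 0, 0, -0.3], [0, 0, 0, 0, 0, 0, -0.3]])

```text
clock: 21.5
ee_pos: [0.6214, 0.2699, 0.0319]
orientation: [0.705, 0.066, 0.703, -0.065]
ft_force: [0.1, -0.3, 0.0]
gripper_width: 0.0575
```

```bash
python3 - <<'E'
from h import *
p,q=tool();o=r.observe();print(p,o['ft_force'],o['gripper_width'])
a,i=snap('wrist','w7.png');print(proj(i,p))
oo,m=ring(a,i,(.6189,.2717,.005),.005,40);[print(*x,q.inv().apply(x[2]-p).round(4)) for x in oo]
E
```

```text
[0.62135371 0.26993698 0.0318712 ] [ 0.07568047 -0.30374037  0.02487267] 0.057546593827219245
[317.99362981 263.20383283]
[304.5 237.7] [64.  76.4] [0.6177 0.2621 0.005 ] [ 0.0268 -0.0084 -0.0022]
```

apply_moves(steps=[[0, 0, 0, 0.01, 0, -0.0025, -0.3], [0, 0, 0, 0.02, 0, -0.0025, -0.3], [0, 0, 0, 0.026, 0, -0.0025, -0.3], [0, 0, 0, 0.029, 0, -0.0025, -0.3], [0, 0, 0, 0.0302, 0, -0.0025, -0.3], [0, 0, 0, 0.0302, 0, -0.0025, -0.3]])

```text
clock: 22.15
ee_pos: [0.6165, 0.2699, 0.0006]
orientation: [0.703, 0.064, 0.705, -0.065]
ft_force: [-5.5, -2.4, 11.8]
gripper_width: 0.057
```

apply_moves(newtons=25, steps=[[0, 0, 0, 0, 0, 0, 0], [0, 0, 0, 0, 0, 0, 0.2], [0, 0, 0, 0, 0, 0, 1], [0, 0, 0, 0, 0, 0, 1], [0, 0, 0, 0, 0, 0, 1], [0, 0, 0, 0, 0, 0, 1], [0, 0, 0, 0, 0, 0, 1]])

```text
clock: 22.85
ee_pos: [0.6184, 0.2703, 0.0005]
orientation: [0.705, 0.065, 0.704, -0.065]
ft_force: [-0.1, -0.5, 7.8]
gripper_width: 0.0327
```

```bash
python3 - <<'E'
from h import *
p,q=tool();o=r.observe();print(p,q.as_matrix()[:,1].round(3),o['ft_force'],o['gripper_width'])
a,i=snap('wrist','w8.png');np.save('p8.npy',p)
import pickle;pickle.dump(i,open('w8.pkl','wb'))
cv2.imwrite('pics/w8c.png',cv2.resize(a[190:340,220:420],None,fx=4,fy=4,interpolation=cv2.INTER_CUBIC)[:,:,::-1])
E
```

```text
[6.18387703e-01 2.70331125e-01 5.42385817e-04] [0.183 0.983 0.   ] [-0.08743899 -0.48496943  7.805452  ] 0.03265976690286934
```

View pics/w8c.png

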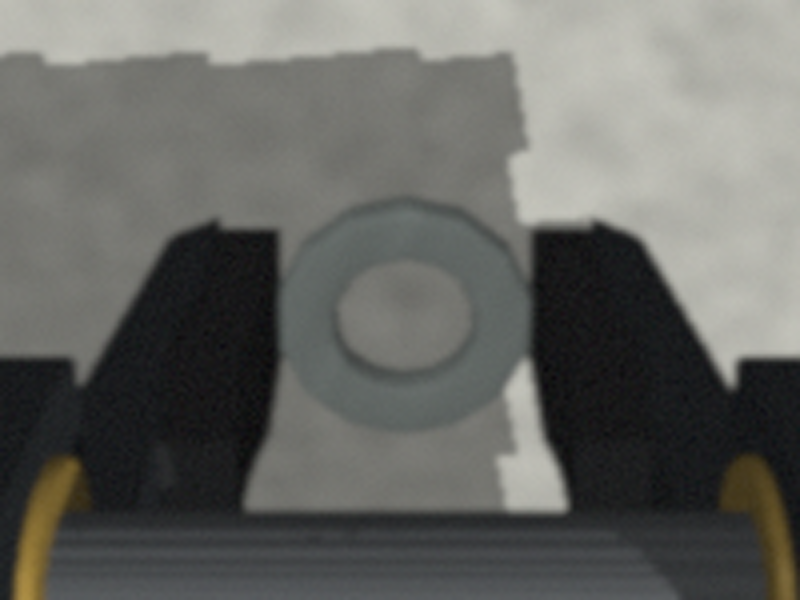

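The washer is held, with its top face spanning x 279–531 and y 205–431 in the crop.

```bash
python3 - <<'E'
from h import *
import pickle
i=pickle.load(open('w8.pkl','rb'));p=np.load('p8.npy');_,q=tool()
f=lambda u,v:((u+.5)/4-.5+220,(v+.5)/4-.5+190)
T=lambda P:q.inv().apply(P-p).round(4)
A=ray(i,f(405,204),.005);B=ray(i,f(405,431),.005);print(T(A),T(B),T((A+B)/2))
A=ray(i,f(405,260),.005);B=ray(i,f(405,372),.005);print('bore',T(A),T(B),T((A+B)/2))
A=ray(i,f(279,315),.005);B=ray(i,f(531,315),.005);print('LR',T(A),T(B))
print('to spindle',T(np.array([.5632,-.0155,p[2]])))
E
```

```text
[-0.0045  0.0015 -0.0153] [-0.0044  0.0015  0.018 ] [-0.0045  0.0015  0.0014]
bore [-0.0045  0.0015 -0.0075] [-0.0044  0.0015  0.009 ] [-0.0045  0.0015  0.0008]
LR [-0.0045 -0.0148  0.0005] [-0.0044  0.0177  0.0005]
to spindle [-1.000e-04 -2.911e-01 -1.900e-03]
```

apply_moves(steps=[[0, 0, 0, -0.03, 0, 0, 1], [0, 0, 0, -0.07, 0, 0, 1], [0, 0, 0, -0.11, -0.02, 0, 1], [0, 0, 0, -0.125, -0.06, 0, 1], [0, 0, 0, -0.125, -0.11, 0, 1], [0, 0, 0, -0.125, -0.16, 0, 1], [0, 0, 0, -0.125, -0.21, -0.002, 1], [0, 0, 0, -0.125, -0.25, -0.0026, 1], [0, 0, 0, -0.125, -0.28, -0.0026, 1], [0, 0, 0, -0.125, -0.291, -0.0026, 1]])

```text
clock: 23.9
ee_pos: [0.5607, -0.02, 0.124]
orientation: [0.703, 0.066, 0.705, -0.068]
ft_force: [0.0, -0.8, 0.8]
gripper_width: 0.0325
```

apply_moves(steps=[[0, 0, 0, 0, 0, 0, 1], [0, 0, 0, 0, 0, 0, 1], [0, 0, 0, 0, 0, 0, 1], [0, 0, 0, 0, 0, 0, 1], [0, 0, 0, 0, 0, 0, 1]])

```text
clock: 24.4
ee_pos: [0.562, -0.014, 0.1245]
orientation: [0.704, 0.064, 0.704, -0.064]
ft_force: [0.9, -0.5, 0.2]
gripper_width: 0.0325
```

```bash
python3 - <<'E'
from h import *
p,q=tool();o=r.observe();print(p,o['ft_force'],o['gripper_width'],q.as_matrix()[:,1].round(3))
print(q.inv().apply(np.array([.5625,-.0154,.104])-p).round(4))
E
```

```text
[ 0.56198287 -0.01397448  0.12448147] [ 0.86917367 -0.51981664  0.22620195] 0.032536174431136794 [0.181 0.984 0.001]
[ 0.0205 -0.0013  0.0008]
```

apply_moves(steps=[[0, 0, 0, 0, -0.0013, 0.0005, 1], [0, 0, 0, 0.008, -0.0013, 0.0005, 1], [0, 0, 0, 0.016, -0.0013, 0.0005, 1], [0, 0, 0, 0.0205, -0.0013, 0.0005, 1], [0, 0, 0, 0.0205, -0.0013, 0.0005, 1], [0, 0, 0, 0.0205, -0.0013, 0.0005, 1], [0, 0, 0, 0.0205, -0.0013, 0.0005, 1]])

```text
clock: 25.1
ee_pos: [0.5622, -0.0167, 0.1041]
orientation: [0.704, 0.065, 0.704, -0.065]
ft_force: [-0.5, -0.4, -1.1]
gripper_width: 0.0324
```

apply_moves(steps=[[0, 0, 0, 0.001, 0, 0, 1], [0, 0, 0, 0.002, 0, 0, 1], [0, 0, 0, 0.003, 0, 0, 1], [0, 0, 0, 0.004, 0, 0, 1], [0, 0, 0, 0.005, 0, 0, 1], [0, 0, 0, 0.005, 0, 0, 1]])

```text
clock: 25.7
ee_pos: [0.5619, -0.0167, 0.0989]
orientation: [0.704, 0.065, 0.704, -0.065]
ft_force: [-0.0, -0.6, -0.2]
gripper_width: 0.0323
```

It has entered freely, but tool y is 1.2 mm low. I recentre it and continue through the catches.

apply_moves(steps=[[0, 0, 0, 0, 0.001, 0.0004, 1], [0, 0, 0, 0.002, 0.001, 0.0004, 1], [0, 0, 0, 0.004, 0.001, 0.0004, 1], [0, 0, 0, 0.006, 0.001, 0.0004, 1], [0, 0, 0, 0.007, 0.001, 0.0004, 1]])

```text
clock: 26.2
ee_pos: [0.5625, -0.0159, 0.0918]
orientation: [0.704, 0.065, 0.704, -0.065]
ft_force: [0.2, -0.5, 1.6]
gripper_width: 0.0323
```

apply_moves(steps=[[0, 0, 0, 0.001, 0, 0, 1], [0, 0, 0, 0.002, 0, 0, 1], [0, 0, 0, 0.003, 0, 0, 1], [0, 0, 0, 0.004, 0, 0, 1], [0, 0, 0, 0.005, 0, 0, 1], [0, 0, 0, 0.006, 0, 0, 1], [0, 0, 0, 0.007, 0, 0, 1], [0, 0, 0, 0.008, 0, 0, 1]])

```text
clock: 27.0
ee_pos: [0.5625, -0.0158, 0.0838]
orientation: [0.704, 0.065, 0.704, -0.065]
ft_force: [-0.5, -0.2, 0.1]
gripper_width: 0.0321
```

apply_moves(steps=[[0, 0, 0, 0.001, 0, 0, 1], [0, 0, 0, 0.002, 0, 0, 1], [0, 0, 0, 0.003, 0, 0, 1], [0, 0, 0, 0.004, 0, 0, 1], [0, 0, 0, 0.0045, 0, 0, 1], [0, 0, 0, 0.0045, 0, 0, 1]])

```text
clock: 27.6
ee_pos: [0.5626, -0.0158, 0.0796]
orientation: [0.704, 0.065, 0.704, -0.065]
ft_force: [-1.2, -0.2, 3.6]
gripper_width: 0.0323
```

apply_moves(steps=[[0, 0, 0, 0.0005, 0, 0, 1], [0, 0, 0, 0.001, 0, 0, 1], [0, 0, 0, 0.0015, 0, 0, 1], [0, 0, 0, 0.0015, 0, 0, 1]])

```text
clock: 28.0
ee_pos: [0.5626, -0.0158, 0.078]
orientation: [0.704, 0.065, 0.704, -0.065]
ft_force: [-0.7, 0.3, 4.3]
gripper_width: 0.0325
```

apply_moves(steps=[[0, 0, 0, 0.0005, 0, 0, 1], [0, 0, 0, 0.001, 0, 0, 1], [0, 0, 0, 0.001, 0, 0, 1]])

```text
clock: 28.3
ee_pos: [0.5626, -0.0158, 0.0771]
orientation: [0.704, 0.065, 0.704, -0.065]
ft_force: [-1.8, 0.5, 5.0]
gripper_width: 0.0323
```

apply_moves(steps=[[0, 0, 0, 0.0005, 0, 0, 1], [0, 0, 0, 0.001, 0, 0, 1], [0, 0, 0, 0.001, 0, 0, 1]])

```text
clock: 28.6
ee_pos: [0.5626, -0.0158, 0.0762]
orientation: [0.704, 0.065, 0.704, -0.065]
ft_force: [-1.6, -0.1, 6.7]
gripper_width: 0.032
```

```bash
python3 - <<'E'
from h import *
p,q=tool();o=r.observe();print(p,o['ft_force'],o['gripper_width'])
a,i=snap('wrist','w9.png')
cv2.imwrite('pics/w9c.png',cv2.resize(a[190:340,220:420],None,fx=4,fy=4,interpolation=cv2.INTER_CUBIC)[:,:,::-1])
E
```

```text
[ 0.56264852 -0.0157732   0.0762197 ] [-1.62393756 -0.0899521   6.7170449 ] 0.03203806754555216
```

View pics/w9c.png

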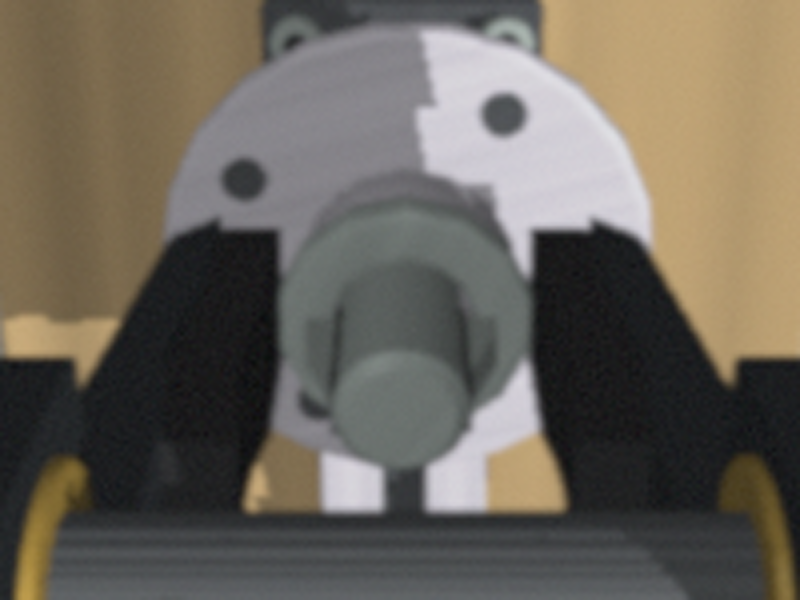

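The picture shows both catches out over the washer at (320,345) and (482,345), with the washer still level in the jaws, at 6.7 N. I'll ease up and check that the catches take the load before letting go.

apply_moves(steps=[[0, 0, 0, -0.0005, 0, 0, 1], [0, 0, 0, -0.001, 0, 0, 1], [0, 0, 0, -0.0013, 0, 0, 1], [0, 0, 0, -0.0013, 0, 0, 1]])

```text
clock: 29.05
ee_pos: [0.5626, -0.0158, 0.0774]
orientation: [0.704, 0.065, 0.704, -0.065]
ft_force: [-1.3, -0.6, 5.2]
gripper_width: 0.0323
```

apply_moves(steps=[[0, 0, 0, -0.0004, 0, 0, 1], [0, 0, 0, -0.0004, 0, 0, 0.2], [0, 0, 0, -0.0004, 0, 0, -0.2], [0, 0, 0, -0.0004, 0, 0, -0.3], [0, 0, 0, -0.0004, 0, 0, -0.3], [0, 0, 0, -0.01, 0, 0, -0.3], [0, 0, 0, -0.05, 0, 0, -0.3], [0, 0, 0, -0.08, 0, 0.03, -0.3], [0, 0, 0, -0.08, 0, 0.05, -0.3], [0, 0, 0, -0.08, 0, 0.05, -0.3]])

```text
clock: 30.05
ee_pos: [0.6151, -0.0257, 0.1592]
orientation: [0.706, 0.066, 0.702, -0.065]
ft_force: [-1.4, 0.6, 0.1]
gripper_width: 0.0576
```

apply_moves(steps=[[0, 0, 0, 0, 0, 0, -0.3], [0, 0, 0, 0, 0, 0, -0.3], [0, 0, 0, 0, 0, 0, -0.3]])

```text
clock: 30.35
ee_pos: [0.6104, -0.0246, 0.1567]
orientation: [0.703, 0.065, 0.705, -0.065]
ft_force: [-0.2, 0.1, -0.4]
gripper_width: 0.0572
```

```bash
python3 - <<'E'
from h import *
p,q=tool();o=r.observe();print(p,o['ft_force'],o['gripper_width'],o['clock'])
a,i=snap('wrist','w10.png')
u,v=proj(i,(.5638,-.0148,.09)).astype(int);u0,v0=u-60,max(v-60,0)
A=cv2.resize(a[v0:v0+110,u0:u0+120],None,fx=5,fy=5,interpolation=cv2.INTER_CUBIC)
print(u0,v0);cv2.imwrite('pics/w10c.png',A[:,:,::-1])
E
```

```text
[ 0.61035612 -0.0246249   0.15674489] [-0.21120875  0.10497947 -0.36581667] 0.057184435697523246 30.35
260 92
```

View pics/w10c.png

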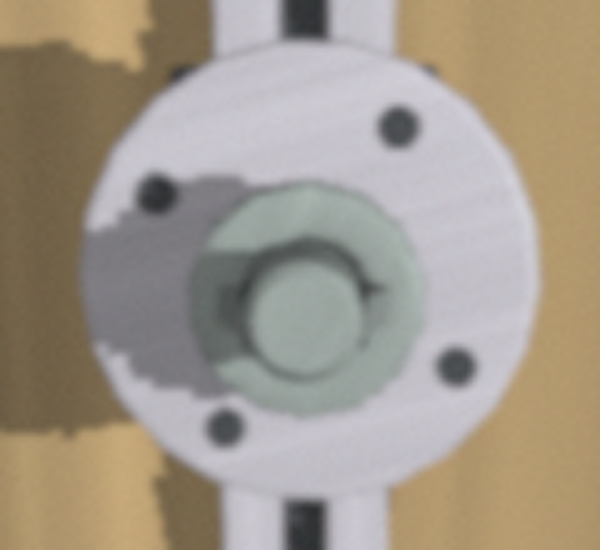

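The washer lies round the spindle on the hub and the stack looks level. I check heights and centring from this view's numbers.

```bash
python3 - <<'E'
from h import *
i=r.camera_info('wrist')
f=lambda u,v:((u+.5)/5-.5+260,(v+.5)/5-.5+92)
for z in (.078,.082,.090): 
    w=np.linalg.norm(ray(i,f(190,297),z)-ray(i,f(427,297),z));w2=np.linalg.norm(ray(i,f(308,183),z)-ray(i,f(308,415),z));print('washer top z',z,'dia',w.round(4),w2.round(4),ray(i,f(308.5,298.5),z).round(4))
for z in (.063,.067): print('flange',z,np.linalg.norm(ray(i,f(82,272),z)-ray(i,f(540,272),z)).round(4),ray(i,f(311,270),z).round(4))
print('nose',ray(i,f(305,313),.101).round(4))
a=r.snapshot('top');b=cv2.imread('pics/top0.png')[:,:,::-1]
d=cv2.absdiff(a,np.ascontiguousarray(b)).max(2);m=(d>40).astype(np.uint8)
n,l,s,c=cv2.connectedComponentsWithStats(cv2.morphologyEx(m,cv2.MORPH_CLOSE,np.ones((5,5))))
print([(c[k].round(),s[k,4]) for k in range(1,n) if s[k,4]>12])
E
```

```text
washer top z 0.078 dia 0.0342 0.0335 [ 0.5654 -0.0145  0.078 ]
washer top z 0.082 dia 0.0336 0.0329 [ 0.5648 -0.0143  0.082 ]
washer top z 0.09 dia 0.0324 0.0317 [ 0.5635 -0.0141  0.09  ]
flange 0.063 0.0701 [ 0.5636 -0.0137  0.063 ]
flange 0.067 0.0689 [ 0.563  -0.0136  0.067 ]
nose [ 0.5635 -0.0146  0.101 ]
[(array([353., 270.]), np.int32(22574)), (array([238., 184.]), np.int32(74)), (array([574., 297.]), np.int32(2148)), (array([ 43., 357.]), np.int32(3776)), (array([326., 386.]), np.int32(674))]
```

The numbers agree with the goal: washer top at about 80–82 mm (under the catches), hub and washer within 2 mm of each other, and nothing touching. Handing in.

```bash
python3 -c "
from workcell import r
print(r.close_job(), r.observe()['clock'])"
```

```text
the job is handed in; nothing more can be done
the job is handed in; nothing more can be done
```

The pivot is back together and handed in. The bearing went onto the sprung seat, then the silver hub flange down. The plain washer went on last, pressed down to about 6.7 N, the highest reading over the stand, until both catches showed out over it. The gripper is open and lifted clear; the robot clock read about 30 s at the last reading.

**Last checks:**
- **Height:** apparent sizes in the wrist picture fit a washer top at about 80–82 mm and the hub flange top at about 63–67 mm.
- **Centring:** hub, washer and spindle centres agree within about 2 mm.
- **Wrist force:** near zero after letting go.
- **Rest of the desk:** the top-view difference was inconclusive, because the moved arm and its shadow cover most of it. Outside that, only the washer's old place had changed.

**Disagreements and mishaps:**
- **Camera bias:** the wrist camera reads about 1.6 mm off in tool y. I cancelled this by measuring the spindle relative to the held bearing.
- **Hub pick-up:** the tool overran and pressed the hub's flange against the desk with a brief 29 N at the wrist. At the washer it was about 12 N. Both were on the desk, not on the stand.
- **Discarded measurement:** one automatic washer fix on approach was spoiled by shadow, so I dropped it.
- **Not checked directly:** I did not view the catches from the side. Their state rests on the washer picture before release and the measured height.

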